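Couple the holder head to the ball stand

TASK

Pick up the electrode-holder head and lower its socket upright over the ball of the support stand, pressing it gently home past its spring catches until its rim sits flat on the stand's collar. Then press the head's latch lever all the way down so that it is locked on the ball, and let go. Do not ram the stand or knock the head over, and leave the other things on the bench where they are.

Things in the scene. Friction and masses are not known exactly. Their poses are not given: they have to be found in the camera images.
- head: Electrode-holder head, loose, about 0.35 kg, upright on the bench. Origin: centre of its bottom rim, z up. An aluminium cup, 48 mm diameter, 48 mm high, with a flat rim flange of 76 mm diameter, 6 mm thick. On its -x side a thin rod 41 mm up ends in a clip ring of 26 mm diameter, 80 mm from the axis; on its +x side is the latch lever. Keep it upright: it must finish level on the collar.
- head_grip (a point): Where to grip the head: middle of the black plastic block on top of the cup, on the axis 74 mm above the head's origin. The block is 26 mm along the head's x and 22 mm along its y, and spans 48 to 94 mm above the origin; grip its two y faces from above, clear of the lever.
- socket (a point): Middle of the socket's mouth, at the head's origin. The bore is 27.6 mm wide and 34 mm deep; the mouth widens to 37 mm over its lowest 6 mm. Two spring catches in the bore, 11.5 mm up, meet the ball about 17 mm before the rim meets the collar. Passing them takes very roughly 4 to 15 N of push over some 8 mm; then they draw it on to the collar, a hard stop. They hold it lightly once home.
- latch (a joint): Latch lever of the head: 0 = raised (about 50 degrees above level), 0.9 = fully down, level, at its hard stop. It stays where it is left and turns under about 3 to 6 N pressed down on its broad end. It swings a pawl in under the ball and is blocked while the head is not home. At the start between 0 and 0.15.
- latch_tip (a point): Middle of the upper face of the lever's broad end (22 mm wide, 14 mm long, 6 mm thick), where to press down. The hinge runs along the head's y, at x = 28 mm, z = 32 mm of the head; this point is 37 mm from it. In the head's frame it lies at x = 48, z = 63 mm when raised and at x = 65, z = 35.5 mm when fully down.
- stand: Support stand, fixed: dark steel base plate 120 (x) by 100 (y) by 12 mm, origin at the centre of its underside. Straight above it rises a clamped telescopic stem with a flat collar of 80 mm diameter, topped by a 25 mm steel ball (ball top 32.5 mm above the collar's top face). The height differs each time and is not reported: collar top 70 to 100 mm above the bench, to be found by touch. 40 N is ramming.
- vial: small amber glass vial, 26 mm diameter, 55 mm high, origin under its centre; a bystander
- stopper: rubber stopper, 32 mm diameter, 26 mm high, origin under its centre; a bystander
- beaker_a: glass beaker, 68 mm diameter, 85 mm high, origin under its centre; a bystander
- beaker_b: glass beaker, 52 mm diameter, 62 mm high, origin under its centre; a bystander
- meter: hand-held meter lying flat, 75 by 150 by 28 mm, origin under its centre; a bystander
- jar: glass jar with blue lid, 48 mm diameter, 70 mm high, origin under its centre; a bystander
There are look-alikes about, which are no part of the job. What is shaped like the stand but red or yellow is not meant.

How it is judged (in metres and radians):
On the way, in this order (a step that is already met when the one before it is completed fails the run):
1. the head sits upright and home on the stand's collar with the latch lever still raised (horizontal distance between head and stand below 0.003 m and contact force between head and stem_c1 above 1 N and angle between head's own z axis and vertical below 0.05 rad and value of joint latch below 0.4 rad), for 0.1 s.
2. the latch lever is pressed fully down with the head home (horizontal distance between head and stand below 0.003 m and contact force between head and stem_c1 above 1 N and angle between head's own z axis and vertical below 0.05 rad and value of joint latch above 0.82 rad), for 0.2 s.
At the end, for the whole second after the job is handed in: The head stands on the stand: its axis within 3 mm of the stand's, upright within 0.05 rad, its rim resting on the collar, the latch lever down (joint above 0.82 of 0.9), at rest (all of step 2 and linear speed of head below 0.02 m/s); the robot touches nothing.
It fails at once if the stand is rammed: more than 40 N between head and stand (contact force between head and stand above 40 N).
It fails at once if the head is tipped over (more than 0.5 rad) (angle between head's own z axis and vertical above 0.5 rad).
It fails at once if another thing on the bench is shifted by more than 25 mm (distance of any of vial, stopper, beaker_a, beaker_b, meter, jar from where it was at the start of the episode above 0.025 m).
It also fails if it takes over 72 s, if anything falls off the work surface, if the arm or the gripper's body presses on something with over 40 N, if the wrist force passes 120 N, or if a joint passes its speed limit or range.

ROBOT

A 7-joint arm with a two-finger parallel gripper is mounted at the origin on the work surface. World frame = base frame: x ahead of the robot, y to its left, z up, the work surface at z = 0. Lengths are in m, angles in degrees, forces in N, time in s.
With the tool pointing down it reaches from about 0.425 to 0.825 m from the base axis. Payload 3.6 kg.
Tool frame: the origin (TCP) lies midway between the tips of the shut fingers; the grasp point (between the pads) lies 19 mm behind it; z points along the fingers, y is the line along which they close (so a half turn about z gives the same grasp; the last joint's range is limited). The gripper opens to 85 mm and grips with 20 to 120 N. Pads are 22 mm wide; open, the fingers measure 114 mm over their backs; the gripper's body (76 mm by 85 mm) begins 54 mm behind the grasp point. The pads swing forward as they close: fully open they stand 13 mm farther back than shut.
Start: joints at [71.247, 35.231, -0.722, 81.555, 0.464, 63.22, -2.315], TCP at [0.193, -0.621, 0.231] pointing down, gripper open.
Joint ranges: [-178.69, 178.69], [-17.37, 117.87], [-77.05, 75.6], [15.02, 138.74], [-78.02, 258.01], [0.78, 113.62], [-162.83, 162.83]. Speed limits (degrees/s): [159.86, 159.86, 180, 180, 180, 180, 180].

INTERFACE

Orientations are given as [roll, pitch, yaw] about the fixed x, y, z axes, in that order (R = Rz(yaw) Ry(pitch) Rx(roll)).
In Python, from bench import robot gives the robot as it stands. The module is installed in compiled form; this text tells all that it offers.
- The arm moves only by the tool send_rows, never from a script. Its argument "increments" is a list of rows, each a list of 2 entries, a list of its own where there are three numbers: the shift along the world's x, y, z scaled (see below), then the turn, a rotation vector about the world's x, y, z scaled (see below). In form: [[[dx, dy, dz], [wx, wy, wz]], ...]. A call has exactly 8 rows; each row shifts and turns the commanded pose from where the row before left it; what a row does not reach is not made up. The controller multiplies each number of a shift by 20 mm and each number of a turn by 0.15 rad. A row lasts 1/8 s, in which the tool goes at most 62.5 mm and 10.7 degrees, less where a joint would pass 70% of its speed; a pose out of reach is approached as far as the arm can. A call with a number of a shift or a turn outside -1 to 1 is refused whole. A call with a gripper value outside its range is refused whole. "jaw" is the closure in counts, from 0 (fully open) to 255 (shut), set as the call begins (left out, the last holds). The fingers move at their own pace and stop on an object; "squeeze" is the grip in N (left out, the last holds). Time passes only in rows, so rows that do not move let the fingers close, or fill a call up. It gives the time, the measured TCP pose, the force, the opening and the grip force at its end, in the units of the state.
- robot.get_state(): the state, without advancing time (a new reading comes with each control period).
- robot.grab_frame(name): name is "side" or "top"; returns a dict with "color" (400x640x3 uint8, red, green, blue), "K" (3x3 intrinsics, pixels), "view" (4x4, takes a point from world to camera coordinates). Camera axes: x right, y up, looking along -z (the intrinsics and any distortion apply to the point x, -y, -z); pixel columns grow to the right and rows downward; lengths in m; the calibration is good to about 2 mm. A picture is of the moment at which its call begins. There is no depth.
- robot.close_job(): hands the job in; it is judged then, once.
The state is a dict: "clock": time; "joint_positions": joint angles; "dq": joint speeds; "effort": joint torques, N m; "ee_pos": TCP position; "eef_rot": TCP orientation; "ft_force": force on the tool from outside, world axes, zero at the start; "ft_torque": the same for the moment, N m; "gripper_width": opening from 0.0 (shut) to 1.0 (fully open); "gripper_force": force on a finger pad.
Only numpy, scipy, OpenCV 4.12 (cv2) and the standard library are available. Lean on these libraries where they do the work, as an engineer would, in place of code of your own. Each camera call takes 0.05 s, during which the arm holds its last target. There are 200 camera calls.

## Working session

There is one attempt and no reset: what is moved stays moved. The work goes in short steps, Python scripts to look and compute and a tool call to move; the robot and the scene stay as the last step left them, time stands still between calls to the robot, and variables do not carry over. Pictures are saved under pics/ and viewed, at most 10 in all, crops included, and the job is handed in when it is done.

Besides the shell and the picture viewer there is one more tool, called after ">>>" in YAML: its name, and indented under it one key for each argument. send_rows: Moves the arm, as the interface text tells. Shifts and turns lie within -1 to 1; 1 stands for 20 mm of shift or 0.15 rad of turn. Its arguments: {"type":"object","properties":{"increments":{"type":"array","items":{"type":"array"}},"jaw":{"type":"number"},"squeeze":{"type":"number"}},"required":["increments"]}

```bash
mkdir -p pics; cat > h.py <<'E'
import numpy as np, cv2
from bench import robot
def grab(n,f):
    d=robot.grab_frame(n); cv2.imwrite(f,d["color"][:,:,::-1]); np.savez(f[:-4]+".npz",**{k:np.array(v) for k,v in d.items()}); return d
def ray(d,u,v):
    K=np.array(d["K"]);V=np.array(d["view"]);R=V[:3,:3];c=-R.T@V[:3,3]
    p=np.linalg.inv(K)@[u,v,1]; return c,R.T@np.array([p[0],-p[1],-p[2]])
def onz(d,u,v,z):
    c,r=ray(d,u,v); return c+r*(z-c[2])/r[2]
def proj(d,P):
    K=np.array(d["K"]);V=np.array(d["view"]);p=V[:3,:3]@np.array(P)+V[:3,3]
    q=K@[p[0],-p[1],-p[2]]; return q[:2]/q[2]
def two(d1,a,d2,b):
    c1,r1=ray(d1,*a);c2,r2=ray(d2,*b)
    s=np.linalg.lstsq(np.c_[r1,-r2],c2-c1,rcond=None)[0]
    p,q=c1+s[0]*r1,c2+s[1]*r2; return (p+q)/2,np.linalg.norm(p-q)
E
python3 - <<'E'
from h import *
for n in("side","top"):
    d=grab(n,f"pics/{n}0.png"); print({k:v for k,v in d.items() if k!="color"})
print(robot.get_state())
E
```

```text
{'K': array([[386.5831097 ,   0.        , 320.51618159],
       [  0.        , 386.5831097 , 198.67875135],
       [  0.        ,   0.        ,   1.        ]]), 'view': array([[-0.75544829, -0.65492517,  0.01925882,  0.36752615],
       [ 0.49596592, -0.55238895,  0.66998825, -0.34830217],
       [-0.42815381,  0.5156932 ,  0.74212185, -0.6997924 ],
       [ 0.        ,  0.        ,  0.        ,  1.        ]])}
{'K': array([[387.03777377,   0.        , 316.92766657],
       [  0.        , 387.03777377, 196.2465213 ],
       [  0.        ,   0.        ,   1.        ]]), 'view': array([[ 0.02116192, -0.99973468,  0.00909648, -0.10122381],
       [ 0.98198462,  0.02249331,  0.18761733, -0.56245053],
       [-0.18777217,  0.00496226,  0.98220008, -1.08399537],
       [ 0.        ,  0.        ,  0.        ,  1.        ]])}
{'clock': 0.1, 'joint_positions': array([71.24738137, 35.28344267, -0.72314576, 81.63343739,  0.46358715,
       63.22136645, -2.31589338]), 'dq': array([-0.01935627, -0.02579783, -0.14066555, -0.1925104 , -0.07287619,
        0.04043506, -0.01960943]), 'effort': array([ 2.34732361e-03, -4.70376921e+01,  2.60266475e-01, -1.71568501e+01,
        1.00048928e-02,  5.89362695e-03, -1.36215536e-05]), 'ee_pos': array([ 0.19238718, -0.62013469,  0.23024951]), 'eef_rot': array([-1.79864614e+02,  1.14823943e-03,  1.72368967e+01]), 'ft_force': array([-0.24501241, -0.38723922,  0.30594729]), 'ft_torque': array([-0.01152288, -0.00950313, -0.00107469]), 'gripper_force': 0.0, 'gripper_width': 1.0025775051291497}
```

View pics/top0.png

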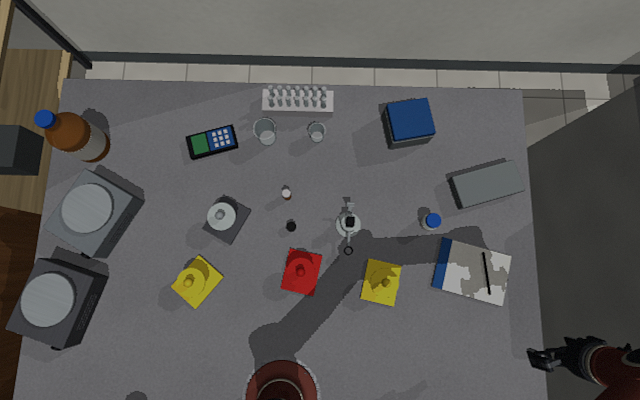

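View pics/side0.png

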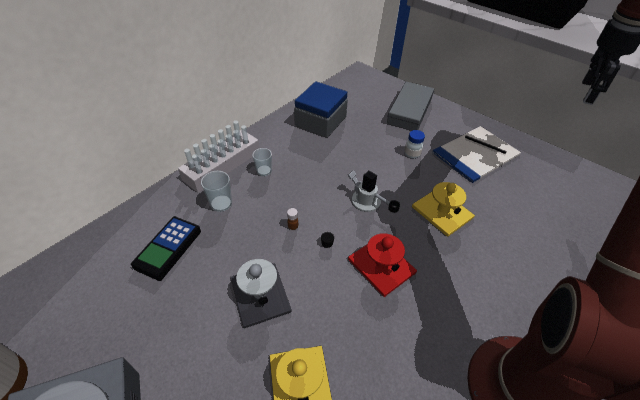

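The stand-shaped things in the top view are at (197,281) yellow, (301,270) red, (382,281) yellow and (225,217) with a dark steel base. The dark one fits the description. The head is at about (349,222), with its ring at (348,250) and its lever toward (349,203). I'll confirm both in one enlarged crop.

```bash
python3 - <<'E'
from h import *
t=cv2.imread("pics/top0.png");s=cv2.imread("pics/side0.png")
c=lambda im,x,y,w=66,h=50:cv2.resize(im[y:y+h,x:x+w],None,fx=6,fy=6,interpolation=cv2.INTER_CUBIC)
a=np.vstack([np.hstack([c(t,193,190),c(t,316,205-8)]),np.hstack([c(s,226,255),c(s,338,165)])])
cv2.imwrite("pics/crop0.png",a)
E
```

```text
(no output)
```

View pics/crop0.png

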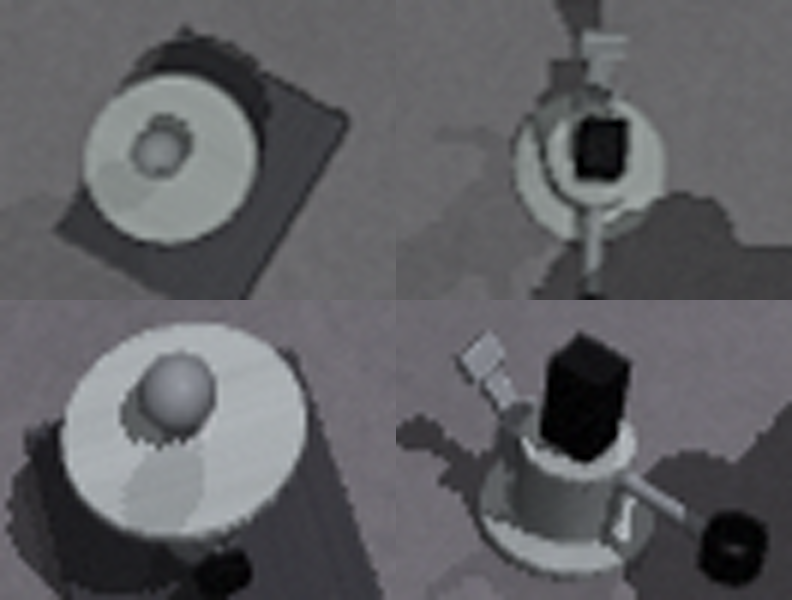

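The crops confirm the dark-steel stand, with its light collar and grey ball at top (220,215) and side (256,270), and the head with its black block, rod and ring. Next I'll measure both.

```bash
python3 - <<'E'
from h import *
T=dict(np.load("pics/top0.npz"));S=dict(np.load("pics/side0.npz"))
def black(d,x0,y0,x1,y1,th=32):
    g=d["color"][y0:y1,x0:x1].max(2); n,l,st,c=cv2.connectedComponentsWithStats((g<th).astype(np.uint8))
    i=1+np.argmax(st[1:,4]); return c[i]+[x0,y0],st[i]
bt,_=black(T,338,208,360,232);bs,_=black(S,358,165,382,188)
rt,_=black(T,342,245,356,257);rs,_=black(S,385,199,402,214)
print("blk",bt,bs,two(T,bt,S,bs)); print("ring",rt,rs,two(T,rt,S,rs))
def disc(d,x0,y0,x1,y1,th):
    g=d["color"][y0:y1,x0:x1].min(2); m=(g>th).astype(np.uint8)
    n,l,st,c=cv2.connectedComponentsWithStats(m); i=1+np.argmax(st[1:,4])
    cs,_=cv2.findContours((l==i).astype(np.uint8),cv2.RETR_EXTERNAL,cv2.CHAIN_APPROX_NONE)
    h=cv2.convexHull(max(cs,key=len)); e=cv2.fitEllipse(h); return np.array(e[0])+[x0,y0],e[1:]
ct,et=disc(T,193,190,255,250,125); cs,es=disc(S,226,255,292,325,125)
print("collar",ct,et,cs,es,two(T,ct,S,cs))
ball=two(T,(219.6,214.4),S,(255.7,270.2)); print("ball",ball)
for d in(T,S): print("cam",ray(d,0,0)[0])
P,_=two(T,bt,S,bs)
for z in(0.003,):
  pass
print("grip yaw")
E
```

```text
blk [349.63513514 221.36486486] [368.91145833 180.09895833] (array([ 0.48998483, -0.18350112,  0.07390922]), np.float64(0.00025236173811727254))
ring [347.88461538 250.11538462] [393.66666667 206.00877193] (array([ 0.41009808, -0.18209962,  0.03958971]), np.float64(0.00022223779658973964))
collar [220.65768814 216.06132698] ((26.7331600189209, 27.895200729370117), 61.575347900390625) [256.15667534 276.0044384 ] ((34.808162689208984, 40.7392578125), 74.10077667236328) (array([0.49654779, 0.18389527, 0.07681931]), np.float64(0.00014374264672118218))
ball (array([0.49804765, 0.18223535, 0.09500315]), np.float64(0.001513990970684285))
cam [ 0.3509157  -0.08316651  1.17114659]
cam [0.15077423 0.40918204 0.74561148]
grip yaw
```

>>> send_rows:
  increments:
    - [[0.62,0.91,0],[0,0,-0.09]]
    - [[0.62,0.91,0],[0,0,-0.09]]
    - [[0.62,0.91,0],[0,0,-0.09]]
    - [[0.62,0.91,0],[0,0,-0.09]]
    - [[0.62,0.91,0],[0,0,-0.09]]
    - [[0.62,0.91,0],[0,0,-0.09]]
    - [[0.62,0.91,0],[0,0,-0.09]]
    - [[0.62,0.91,0],[0,0,-0.09]]
  jaw: 0

```text
clock: 1.1
ee_pos: [0.292, -0.4742, 0.2308]
eef_rot: [-179.9, 0.0, 11.0]
ft_force: [-0.5, 0.8, 0.3]
gripper_width: 1.0
gripper_force: 0.0
```

>>> send_rows:
  increments:
    - [[0.62,0.91,0],[0,0,-0.09]]
    - [[0.62,0.91,0],[0,0,-0.09]]
    - [[0.62,0.91,0],[0,0,-0.09]]
    - [[0.62,0.91,0],[0,0,-0.09]]
    - [[0.62,0.91,0],[0,0,-0.09]]
    - [[0.62,0.91,0],[0,0,-0.09]]
    - [[0.62,0.91,0],[0,0,-0.09]]
    - [[0.62,0.91,0],[0,0,-0.09]]

```text
clock: 2.1
ee_pos: [0.3911, -0.3287, 0.2309]
eef_rot: [-180.0, 0.0, 4.8]
ft_force: [0.9, -0.1, -0.3]
gripper_width: 1.004
gripper_force: 0.0
```

>>> send_rows:
  increments:
    - [[0.62,0.91,0],[0,0,-0.09]]
    - [[0.62,0.91,0],[0,0,-0.09]]
    - [[0.62,0.91,0],[0,0,-0.09]]
    - [[0.62,0.91,0],[0,0,-0.09]]
    - [[0.62,0.91,0],[0,0,-0.09]]
    - [[0.62,0.91,0],[0,0,-0.09]]
    - [[0.62,0.91,0],[0,0,-0.09]]
    - [[0,0,0],[0,0,0]]

```text
clock: 3.1
ee_pos: [0.4784, -0.2002, 0.2309]
eef_rot: [-179.9, 0.0, -0.3]
ft_force: [0.3, -0.5, -0.0]
gripper_width: 1.001
gripper_force: 0.0
```

>>> send_rows:
  increments:
    - [[0.29,0.42,0],[0,0,-0.04]]
    - [[0.29,0.42,-0.2],[0,0,-0.04]]
    - [[0,0,-0.8],[0,0,0]]
    - [[0,0,-0.8],[0,0,0]]
    - [[0,0,-0.8],[0,0,0]]
    - [[0,0,-0.8],[0,0,0]]
    - [[0,0,-0.6],[0,0,0]]
    - [[0,0,0],[0,0,0]]

```text
clock: 4.1
ee_pos: [0.4888, -0.1852, 0.1504]
eef_rot: [-180.0, 0.1, -1.3]
ft_force: [0.4, -0.0, -0.1]
gripper_width: 0.996
gripper_force: 0.0
```

```bash
python3 - <<'E'
from h import *
print(robot.get_state()["ee_pos"])
t=grab("top","pics/t1.png")["color"];s=grab("side","pics/s1.png")["color"]
c=lambda im,x,y,w=66,h=80:cv2.resize(im[y:y+h,x:x+w,::-1],None,fx=6,fy=6,interpolation=cv2.INTER_CUBIC)
cv2.imwrite("pics/crop1.png",np.hstack([c(t,316,180),c(s,338,135)]))
E
```

```text
[ 0.48882978 -0.18516884  0.15041419]
```

View pics/crop1.png

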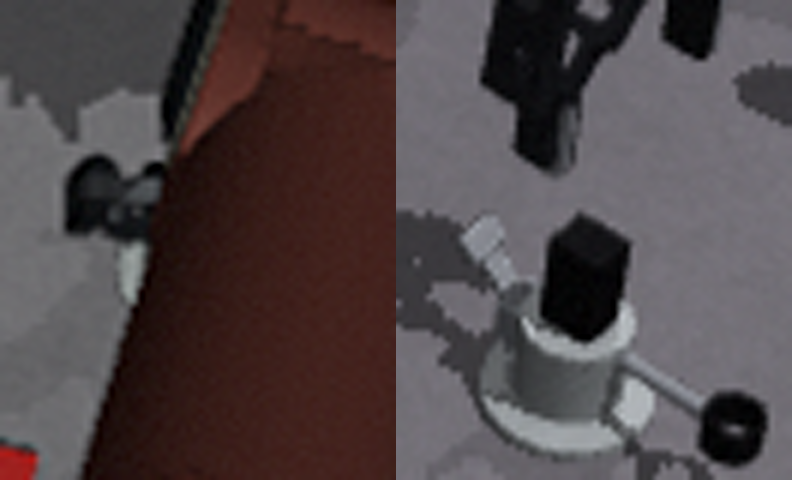

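In the side crop the open fingers straddle the block, with tips near (540,165) and (690,50) and the block near (585,275). The arm hides the head in the top view. I'm going down to grip.

>>> send_rows:
  increments:
    - [[0.03,0.05,-0.6],[0,0,0]]
    - [[0.03,0.04,-0.6],[0,0,0]]
    - [[0,0,-0.6],[0,0,0]]
    - [[0,0,-0.6],[0,0,0]]
    - [[0,0,-0.6],[0,0,0]]
    - [[0,0,-0.6],[0,0,0]]
    - [[0,0,-0.6],[0,0,0]]
    - [[0,0,-0.45],[0,0,0]]

```text
clock: 5.2
ee_pos: [0.4904, -0.1835, 0.0574]
eef_rot: [-180.0, 0.0, -1.2]
ft_force: [0.1, -0.8, 0.7]
gripper_width: 0.998
gripper_force: 0.0
```

>>> send_rows:
  increments:
    - [[0,0,0],[0,0,0]]
    - [[0,0,0],[0,0,0]]
    - [[0,0,0],[0,0,0]]
    - [[0,0,0],[0,0,0]]
    - [[0,0,0],[0,0,0]]
    - [[0,0,0],[0,0,0]]
    - [[0,0,0],[0,0,0]]
    - [[0,0,0],[0,0,0]]
  jaw: 255
  squeeze: 60

```text
clock: 6.2
ee_pos: [0.4909, -0.1836, 0.0587]
eef_rot: [180.0, -0.0, -1.2]
ft_force: [0.6, -0.2, 6.1]
gripper_width: 0.25
gripper_force: 63.9
```

>>> send_rows:
  increments:
    - [[0,0,0.2],[0,0,0]]
    - [[0,0,0.6],[0,0,0]]
    - [[0,0,1],[0,0,0]]
    - [[0,0,1],[0,0,0]]
    - [[0,0,1],[0,0,0]]
    - [[0,0,1],[0,0,0]]
    - [[0,0,1],[0,0,0]]
    - [[0,0,1],[0,0,0]]

```text
clock: 7.2
ee_pos: [0.4898, -0.1834, 0.195]
eef_rot: [-180.0, 0.1, -1.3]
ft_force: [0.3, 0.6, -3.4]
gripper_width: 0.248
gripper_force: 62.5
```

>>> send_rows:
  increments:
    - [[0,0.1,0.6],[0,0,0]]
    - [[0,0.3,0.3],[0,0,0]]
    - [[0,0.6,0],[0,0,0]]
    - [[0,0.9,0],[0,0,0]]
    - [[0,0.9,0],[0,0,0]]
    - [[0,0.9,0],[0,0,0]]
    - [[0,0.9,0],[0,0,0]]
    - [[0,0.9,0],[0,0,0]]

```text
clock: 8.2
ee_pos: [0.4906, -0.0721, 0.2123]
eef_rot: [-180.0, -0.0, -1.2]
ft_force: [-0.5, -0.3, -4.3]
gripper_width: 0.247
gripper_force: 62.6
```

>>> send_rows:
  increments:
    - [[0.04,0.9,0],[0,0,0]]
    - [[0.04,0.9,0],[0,0,0]]
    - [[0.04,0.9,0],[0,0,0]]
    - [[0.04,0.9,0],[0,0,0]]
    - [[0.04,0.9,0],[0,0,0]]
    - [[0.04,0.9,0],[0,0,0]]
    - [[0.04,0.9,0],[0,0,0]]
    - [[0.04,0.9,0],[0,0,0]]

```text
clock: 9.2
ee_pos: [0.497, 0.0717, 0.2123]
eef_rot: [-180.0, -0.0, -1.2]
ft_force: [0.0, 0.4, -2.8]
gripper_width: 0.251
gripper_force: 62.6
```

>>> send_rows:
  increments:
    - [[0,0.9,0],[0,0,0]]
    - [[0,0.9,0],[0,0,0]]
    - [[0,0.9,0],[0,0,0]]
    - [[0,0.6,0],[0,0,0]]
    - [[0,0.3,0],[0,0,0]]
    - [[0,0.1,0],[0,0,0]]
    - [[0,0,0],[0,0,0]]
    - [[0,0,0],[0,0,0]]

```text
clock: 10.2
ee_pos: [0.4971, 0.1436, 0.2123]
eef_rot: [180.0, -0.0, -1.3]
ft_force: [-0.2, -0.4, -2.6]
gripper_width: 0.252
gripper_force: 62.5
```

```bash
python3 - <<'E'
from h import *
s=robot.get_state();print(s["ee_pos"],s["eef_rot"],s["ft_force"])
t=grab("top","pics/t2.png")["color"];s=grab("side","pics/s2.png")["color"]
c=lambda im,x,y,w=130,h=150:cv2.resize(im[y:y+h,x:x+w,::-1],None,fx=3,fy=3,interpolation=cv2.INTER_CUBIC)
cv2.imwrite("pics/crop2.png",np.hstack([c(t,160,150),c(s,200,165)]))
E
```

```text
[0.49709448 0.1436334  0.21230432] [ 1.79976615e+02 -2.13334028e-03 -1.31259373e+00] [-0.15970116 -0.41864755 -2.60898883]
```

View pics/crop2.png

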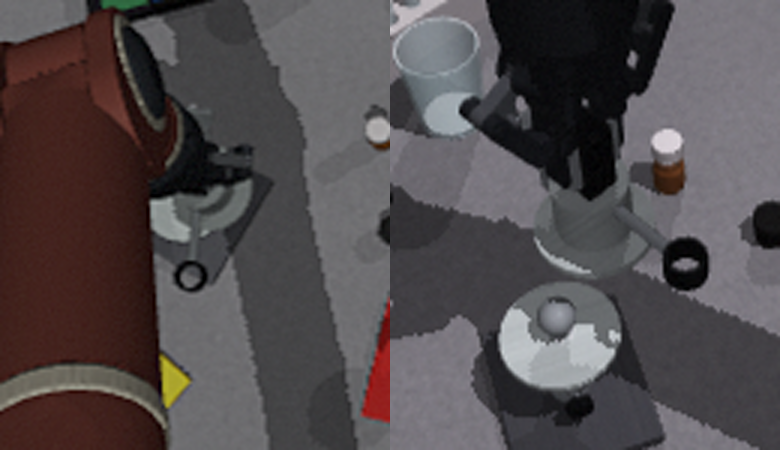

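The head hangs upright 40 mm short of the stand, with its ring at about top (223,242) and side (299,253). I'll use the ring to check the head-to-TCP offset.

```bash
python3 - <<'E'
from h import *
T=dict(np.load("pics/t2.npz"));S=dict(np.load("pics/s2.npz"))
def black(d,x0,y0,x1,y1,th=40):
    g=d["color"][y0:y1,x0:x1].max(2); cs,_=cv2.findContours((g<th).astype(np.uint8),cv2.RETR_EXTERNAL,cv2.CHAIN_APPROX_NONE)
    c=max(cs,key=len); return np.array(cv2.fitEllipse(c)[0])+[x0,y0]
rt=black(T,215,234,232,250);rs=black(S,288,242,309,263)
T0=dict(np.load("pics/top0.npz"));S0=dict(np.load("pics/side0.npz"))
r0t=black(T0,342,245,356,257);r0s=black(S0,385,199,402,214)
print(rt,rs,two(T,rt,S,rs)); print(two(T0,r0t,S0,r0s))
print("side cam only at z .1936", onz(S,*rs,.1936), "top", onz(T,*rt,.1936))
E
```

```text
[223.20524025 241.53520393] [298.01226425 252.65364552] (array([0.41677764, 0.14475291, 0.19307068]), np.float64(5.4351086780197396e-05))
(array([ 0.41015811, -0.18220213,  0.03948878]), np.float64(4.741858343647243e-05))
side cam only at z .1936 [0.41654819 0.14501743 0.1936    ] top [0.41671856 0.14461501 0.1936    ]
```

>>> send_rows:
  increments:
    - [[0,0.4,0],[0,0,0]]
    - [[0,0.6,0],[0,0,0]]
    - [[0,0.6,0],[0,0,0]]
    - [[0,0.3,0],[0,0,0]]
    - [[0,0.11,0],[0,0,0]]
    - [[0,0,-0.3],[0,0,0]]
    - [[0,0,-0.4],[0,0,0]]
    - [[0,0,0],[0,0,0]]

```text
clock: 11.3
ee_pos: [0.4963, 0.1839, 0.1972]
eef_rot: [179.9, 0.1, -1.3]
ft_force: [0.0, -0.4, -3.8]
gripper_width: 0.248
gripper_force: 62.5
```

```bash
python3 - <<'E'
from h import *
s=robot.get_state();print(s["ee_pos"],s["eef_rot"],s["ft_force"])
S=grab("side","pics/s3.png");T=grab("top","pics/t3.png")
c=lambda im,x,y,w=130,h=150:cv2.resize(im[y:y+h,x:x+w,::-1],None,fx=3,fy=3,interpolation=cv2.INTER_CUBIC)
cv2.imwrite("pics/crop3.png",np.hstack([c(T["color"],160,150),c(S["color"],200,200)]))
# where the collar centre & rim centre should project
for P in([.4968,.1836,.077],[.4968,.1836,s["ee_pos"][2]-.0587]): print(proj(S,P),proj(T,P))
E
```

```text
[0.49628864 0.18385425 0.19720475] [ 1.79930880e+02  1.35809400e-01 -1.28209573e+00] [ 0.04423494 -0.37474143 -3.79475803]
[256.20621056 275.7925495 ] [220.73910719 215.94554591]
[252.74138719 258.43619263] [215.36176636 212.79640144]
```

View pics/crop3.png

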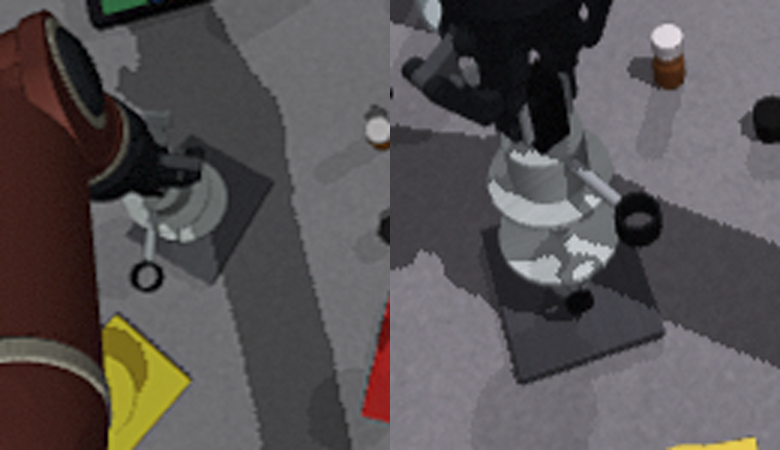

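The head is aligned over the stand: in the side crop its rim is at (552,180), above the collar at (560,235). I'm lowering slowly.

>>> send_rows:
  increments:
    - [[0.02,0,-0.3],[0,0,0]]
    - [[0,0,-0.3],[0,0,0]]
    - [[0,0,-0.3],[0,0,0]]
    - [[0,0,-0.3],[0,0,0]]
    - [[0,0,-0.2],[0,0,0]]
    - [[0,0,-0.2],[0,0,0]]
    - [[0,0,-0.1],[0,0,0]]
    - [[0,0,-0.1],[0,0,0]]

```text
clock: 12.4
ee_pos: [0.4975, 0.1847, 0.1623]
eef_rot: [-180.0, -0.0, -1.2]
ft_force: [-0.7, -0.6, -3.4]
gripper_width: 0.253
gripper_force: 62.5
```

>>> send_rows:
  increments:
    - [[0,0,-0.08],[0,0,0]]
    - [[0,0,-0.08],[0,0,0]]
    - [[0,0,-0.08],[0,0,0]]
    - [[0,0,0],[0,0,0]]
    - [[0,0,0],[0,0,0]]
    - [[0,0,0],[0,0,0]]
    - [[0,0,0],[0,0,0]]
    - [[0,0,0],[0,0,0]]

```text
clock: 13.4
ee_pos: [0.4974, 0.1846, 0.1575]
eef_rot: [-180.0, -0.0, -1.2]
ft_force: [-0.3, 0.3, -3.6]
gripper_width: 0.251
gripper_force: 62.5
```

>>> send_rows:
  increments:
    - [[0,-0.03,-0.06],[0,0,0]]
    - [[0,0,-0.06],[0,0,0]]
    - [[0,0,-0.06],[0,0,0]]
    - [[0,0,-0.06],[0,0,0]]
    - [[0,0,0],[0,0,0]]
    - [[0,0,0],[0,0,0]]
    - [[0,0,0],[0,0,0]]
    - [[0,0,0],[0,0,0]]

```text
clock: 14.4
ee_pos: [0.4976, 0.184, 0.153]
eef_rot: [-180.0, -0.0, -1.2]
ft_force: [-1.1, -0.2, 2.8]
gripper_width: 0.247
gripper_force: 63.5
```

>>> send_rows:
  increments:
    - [[0,0,-0.05],[0,0,0]]
    - [[0,0,-0.05],[0,0,0]]
    - [[0,0,-0.05],[0,0,0]]
    - [[0,0,-0.05],[0,0,0]]
    - [[0,0,0],[0,0,0]]
    - [[0,0,0],[0,0,0]]
    - [[0,0,0],[0,0,0]]
    - [[0,0,0],[0,0,0]]

```text
clock: 15.4
ee_pos: [0.4988, 0.1842, 0.1495]
eef_rot: [-179.9, -0.2, -1.3]
ft_force: [0.7, -1.0, 5.6]
gripper_width: 0.247
gripper_force: 63.9
```

>>> send_rows:
  increments:
    - [[0,0,-0.05],[0,0,0]]
    - [[0,0,-0.05],[0,0,0]]
    - [[0,0,-0.05],[0,0,0]]
    - [[0,0,-0.05],[0,0,0]]
    - [[0,0,0],[0,0,0]]
    - [[0,0,0],[0,0,0]]
    - [[0,0,0],[0,0,0]]
    - [[0,0,0],[0,0,0]]

```text
clock: 16.4
ee_pos: [0.496, 0.1839, 0.1436]
eef_rot: [179.9, 0.2, -1.2]
ft_force: [1.9, 0.8, -17.2]
gripper_width: 0.249
gripper_force: 60.6
```

>>> send_rows:
  increments:
    - [[0,0,-0.05],[0,0,0]]
    - [[0,0,-0.05],[0,0,0]]
    - [[0,0,-0.05],[0,0,0]]
    - [[0,0,0],[0,0,0]]
    - [[0,0,0],[0,0,0]]
    - [[0,0,0],[0,0,0]]
    - [[0,0,0],[0,0,0]]
    - [[0,0,0],[0,0,0]]

```text
clock: 17.4
ee_pos: [0.4975, 0.1839, 0.1415]
eef_rot: [180.0, -0.0, -1.3]
ft_force: [0.3, 1.0, -15.2]
gripper_width: 0.248
gripper_force: 60.9
```

>>> send_rows:
  increments:
    - [[0,0,-0.05],[0,0,0]]
    - [[0,0,-0.05],[0,0,0]]
    - [[0,0,-0.05],[0,0,0]]
    - [[0,0,0],[0,0,0]]
    - [[0,0,0],[0,0,0]]
    - [[0,0,0],[0,0,0]]
    - [[0,0,0],[0,0,0]]
    - [[0,0,0],[0,0,0]]

```text
clock: 18.4
ee_pos: [0.4979, 0.1841, 0.1389]
eef_rot: [-180.0, -0.1, -1.2]
ft_force: [0.3, -1.9, -3.5]
gripper_width: 0.249
gripper_force: 62.4
```

>>> send_rows:
  increments:
    - [[0,0,-0.05],[0,0,0]]
    - [[0,0,-0.05],[0,0,0]]
    - [[0,0,0],[0,0,0]]
    - [[0,0,0],[0,0,0]]
    - [[0,0,0],[0,0,0]]
    - [[0,0,0],[0,0,0]]
    - [[0,0,0],[0,0,0]]
    - [[0,0,0],[0,0,0]]

```text
clock: 19.4
ee_pos: [0.4974, 0.1845, 0.1379]
eef_rot: [-180.0, -0.0, -1.2]
ft_force: [-2.2, -0.9, 5.4]
gripper_width: 0.253
gripper_force: 63.7
```

>>> send_rows:
  increments:
    - [[0,0,-0.04],[0,0,0]]
    - [[0,0,-0.03],[0,0,0]]
    - [[0,0,0],[0,0,0]]
    - [[0,0,0],[0,0,0]]
    - [[0,0,0],[0,0,0]]
    - [[0,0,0],[0,0,0]]
    - [[0,0,0],[0,0,0]]
    - [[0,0,0],[0,0,0]]

```text
clock: 20.4
ee_pos: [0.4975, 0.1845, 0.1378]
eef_rot: [-180.0, -0.1, -1.2]
ft_force: [-4.2, -1.6, 14.4]
gripper_width: 0.248
gripper_force: 65.2
```

```bash
python3 - <<'E'
from h import *
s=robot.get_state();print(s["ee_pos"],s["eef_rot"],s["ft_force"])
S=grab("side","pics/s4.png")
cv2.imwrite("pics/crop4.png",cv2.resize(S["color"][190:310,190:320,::-1],None,fx=5,fy=5,interpolation=cv2.INTER_CUBIC))
E
```

```text
[0.49745276 0.1845224  0.13779843] [-1.79955446e+02 -6.94080537e-02 -1.21536835e+00] [-4.16546563 -1.64990016 14.37377407]
```

View pics/crop4.png

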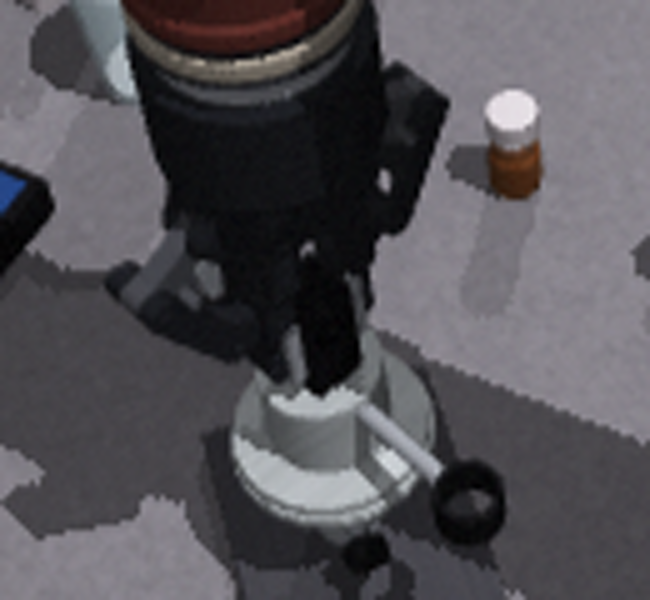

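In the crop the flange at (335,470) covers the collar with no gap, and the force rose at a hard stop. The head is home with its collar at about 0.079 m. I'm easing off and releasing.

>>> send_rows:
  increments:
    - [[0,0,0.04],[0,0,0]]
    - [[0,0,0],[0,0,0]]
    - [[0,0,0],[0,0,0]]
    - [[0,0,0],[0,0,0]]
    - [[0,0,0],[0,0,0]]
    - [[0,0,0],[0,0,0]]
    - [[0,0,0],[0,0,0]]
    - [[0,0,0],[0,0,0]]
  jaw: 0

```text
clock: 21.45
ee_pos: [0.4974, 0.184, 0.1361]
eef_rot: [-180.0, 0.0, -1.2]
ft_force: [-1.1, 0.2, -0.2]
gripper_width: 0.999
gripper_force: 0.0
```

>>> send_rows:
  increments:
    - [[0,0,0.3],[0,0,0]]
    - [[0,0,0.6],[0,0,0]]
    - [[0,0,0.8],[0,0,0]]
    - [[0,0,0.8],[0,0,0]]
    - [[0,0,0.8],[0,0,0]]
    - [[0,0,0.8],[0,0,0]]
    - [[0,0,0.4],[0,0,0]]
    - [[0,0,0],[0,0,0]]

```text
clock: 22.45
ee_pos: [0.4977, 0.1841, 0.2269]
eef_rot: [-180.0, -0.1, -1.2]
ft_force: [-0.5, -0.1, -0.1]
gripper_width: 0.998
gripper_force: 0.0
```

>>> send_rows:
  increments:
    - [[0.2,0,0],[0,0,0]]
    - [[0.5,0,0],[0,0,0]]
    - [[0.7,0,0],[0,0,0]]
    - [[0.7,0,0],[0,0,0]]
    - [[0.5,-0.06,0],[0,0,0]]
    - [[0.2,0,0],[0,0,0]]
    - [[0,0,0],[0,0,0]]
    - [[0,0,0],[0,0,0]]
  jaw: 255
  squeeze: 30

```text
clock: 23.45
ee_pos: [0.5529, 0.183, 0.2261]
eef_rot: [-180.0, 0.0, -1.2]
ft_force: [0.0, -0.2, 0.2]
gripper_width: 0.002
gripper_force: 0.0
```

>>> send_rows:
  increments:
    - [[0,0,-0.4],[0,0,0]]
    - [[0,0,-0.6],[0,0,0]]
    - [[0,0,-0.6],[0,0,0]]
    - [[0,0,-0.6],[0,0,0]]
    - [[0,0,-0.4],[0,0,0]]
    - [[0,0,-0.2],[0,0,0]]
    - [[0,0,0],[0,0,0]]
    - [[0,0,0],[0,0,0]]

```text
clock: 24.45
ee_pos: [0.5537, 0.1829, 0.1705]
eef_rot: [-180.0, -0.1, -1.2]
ft_force: [0.5, -0.8, -0.9]
gripper_width: -0.001
gripper_force: 0.0
```

```bash
python3 - <<'E'
from h import *
s=robot.get_state();print(s["ee_pos"],s["eef_rot"],s["ft_force"])
S=grab("side","pics/s5.png")
cv2.imwrite("pics/crop5.png",cv2.resize(S["color"][190:310,190:320,::-1],None,fx=5,fy=5,interpolation=cv2.INTER_CUBIC))
E
```

```text
[0.55371536 0.18293903 0.17050388] [-1.79975841e+02 -5.22181785e-02 -1.24171482e+00] [ 0.47009022 -0.82455283 -0.94747947]
```

View pics/crop5.png

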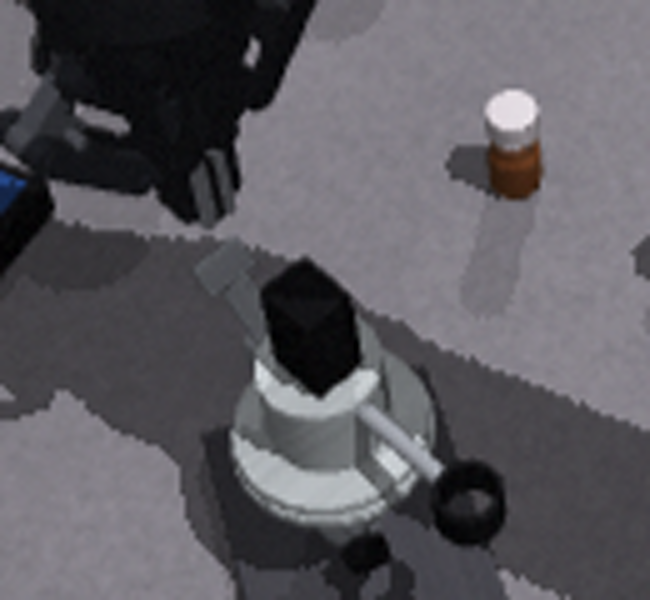

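The head is seated with its lever raised, the broad end at (225,268), and the shut fingertips are just above it at (210,200). I'm pressing down in small steps and moving outward with the lever's arc.

>>> send_rows:
  increments:
    - [[0,0,-0.2],[0,0,0]]
    - [[0,0,-0.2],[0,0,0]]
    - [[0,0,-0.2],[0,0,0]]
    - [[0,0,-0.2],[0,0,0]]
    - [[0,0,-0.15],[0,0,0]]
    - [[0.03,0,-0.1],[0,0,0]]
    - [[0.03,0,-0.1],[0,0,0]]
    - [[0.03,0,-0.1],[0,0,0]]

```text
clock: 25.5
ee_pos: [0.5553, 0.1828, 0.145]
eef_rot: [-180.0, -0.0, -1.2]
ft_force: [0.0, -0.4, 0.3]
gripper_width: 0.001
gripper_force: 0.2
```

>>> send_rows:
  increments:
    - [[0.05,0,-0.1],[0,0,0]]
    - [[0.05,0,-0.1],[0,0,0]]
    - [[0.05,0,-0.1],[0,0,0]]
    - [[0.04,0,-0.1],[0,0,0]]
    - [[0.04,0,-0.1],[0,0,0]]
    - [[0.04,0,-0.1],[0,0,0]]
    - [[0,0,0],[0,0,0]]
    - [[0,0,0],[0,0,0]]

```text
clock: 26.5
ee_pos: [0.5616, 0.183, 0.1336]
eef_rot: [-180.0, -0.1, -1.2]
ft_force: [3.7, 0.1, 4.6]
gripper_width: 0.006
gripper_force: 2.2
```

>>> send_rows:
  increments:
    - [[0,0,-0.1],[0,0,0]]
    - [[0,0,-0.1],[0,0,0]]
    - [[0,0,-0.1],[0,0,0]]
    - [[0,0,-0.1],[0,0,0]]
    - [[0,0,-0.1],[0,0,0]]
    - [[0,0,-0.1],[0,0,0]]
    - [[0,0,0],[0,0,0]]
    - [[0,0,0],[0,0,0]]

```text
clock: 27.5
ee_pos: [0.5596, 0.1827, 0.1206]
eef_rot: [180.0, 0.1, -1.2]
ft_force: [1.2, 0.5, 1.8]
gripper_width: 0.0
gripper_force: 0.6
```

>>> send_rows:
  increments:
    - [[0,0,-0.06],[0,0,0]]
    - [[0,0,-0.06],[0,0,0]]
    - [[0,0,-0.06],[0,0,0]]
    - [[0,0,-0.06],[0,0,0]]
    - [[0,0,-0.04],[0,0,0]]
    - [[0,0,0],[0,0,0]]
    - [[0,0,0],[0,0,0]]
    - [[0,0,0],[0,0,0]]

```text
clock: 28.5
ee_pos: [0.5604, 0.1827, 0.1153]
eef_rot: [180.0, 0.0, -1.2]
ft_force: [0.7, 0.6, 0.4]
gripper_width: 0.004
gripper_force: 0.5
```

>>> send_rows:
  increments:
    - [[0,0,-0.05],[0,0,0]]
    - [[0,0,-0.05],[0,0,0]]
    - [[0,0,0],[0,0,0]]
    - [[0,0,0],[0,0,0]]
    - [[0,0,0],[0,0,0]]
    - [[0,0,0],[0,0,0]]
    - [[0,0,0],[0,0,0]]
    - [[0,0,0],[0,0,0]]

```text
clock: 29.5
ee_pos: [0.5611, 0.1829, 0.1142]
eef_rot: [-180.0, -0.1, -1.2]
ft_force: [-1.1, -0.9, 4.6]
gripper_width: 0.004
gripper_force: 2.6
```

>>> send_rows:
  increments:
    - [[0,0,-0.05],[0,0,0]]
    - [[0,0,-0.03],[0,0,0]]
    - [[0,0,0],[0,0,0]]
    - [[0,0,0],[0,0,0]]
    - [[0,0,0],[0,0,0]]
    - [[0,0,0],[0,0,0]]
    - [[0,0,0],[0,0,0]]
    - [[0,0,0],[0,0,0]]

```text
clock: 30.5
ee_pos: [0.562, 0.183, 0.1134]
eef_rot: [-179.9, -0.2, -1.2]
ft_force: [-0.6, -1.0, 8.6]
gripper_width: 0.0
gripper_force: 4.0
```

>>> send_rows:
  increments:
    - [[0,0,-0.05],[0,0,0]]
    - [[0,0,-0.03],[0,0,0]]
    - [[0,0,0],[0,0,0]]
    - [[0,0,0],[0,0,0]]
    - [[0,0,0],[0,0,0]]
    - [[0,0,0],[0,0,0]]
    - [[0,0,0],[0,0,0]]
    - [[0,0,0],[0,0,0]]

```text
clock: 31.5
ee_pos: [0.5625, 0.183, 0.1127]
eef_rot: [-179.9, -0.3, -1.3]
ft_force: [-1.0, -1.0, 11.6]
gripper_width: 0.001
gripper_force: 5.9
```

>>> send_rows:
  increments:
    - [[0,0,0.3],[0,0,0]]
    - [[0,0,0.8],[0,0,0]]
    - [[0,0,1],[0,0,0]]
    - [[0,0,1],[0,0,0]]
    - [[0.5,0,1],[0,0,0]]
    - [[1,0,1],[0,0,0]]
    - [[1,0,0.5],[0,0,0]]
    - [[1,0,0],[0,0,0]]

```text
clock: 32.5
ee_pos: [0.6315, 0.1831, 0.2239]
eef_rot: [-179.9, -0.1, -1.2]
ft_force: [0.7, -0.4, -0.7]
gripper_width: -0.003
gripper_force: 0.0
```

```bash
python3 - <<'E'
from h import *
S=grab("side","pics/s6.png");T=grab("top","pics/t6.png")
f=lambda im:cv2.resize(im[:,:,::-1],None,fx=5,fy=5,interpolation=cv2.INTER_CUBIC)
cv2.imwrite("pics/crop6.png",np.hstack([f(S["color"][200:310,200:280]),f(T["color"][180:290,180:260])]))
E
```

```text
(no output)
```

View pics/crop6.png

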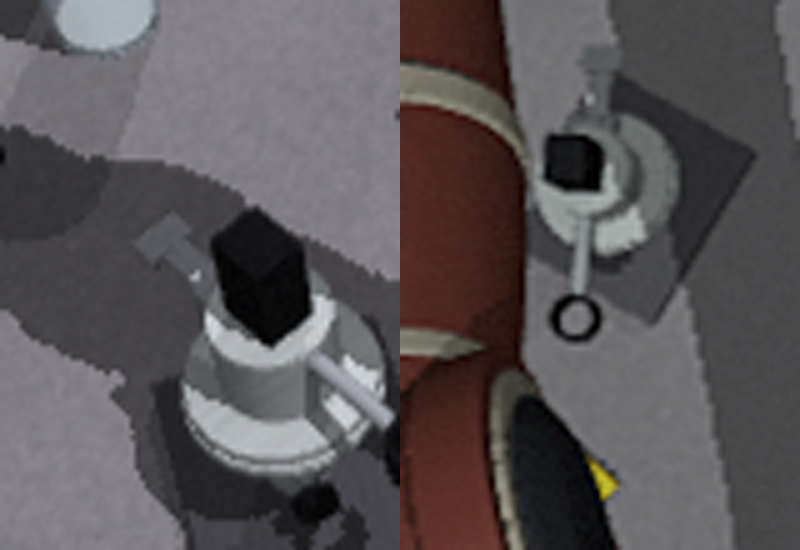

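```bash
python3 - <<'E'
from h import *
S=dict(np.load("pics/s6.npz"));T=dict(np.load("pics/t6.npz"))
print(two(T,(180+200/5,180+59/5),S,(200+164/5,200+240/5)))
a=np.radians(-1.2)
for th in(0,.1,.2,.4,.9):   # angle above level
    ph=np.radians(5.4)+th; x=28+37.2*np.cos(ph); z=32+37.2*np.sin(ph)
    P=[.4972+x/1e3*np.cos(a),.1838+x/1e3*np.sin(a),.079+z/1e3]; print(th,proj(S,P),proj(T,P))
P=[.4972-.08,.1838+.0016,.079+.041];print("ring",proj(T,P),(180+175/5,180+317/5))
E
```

```text
(array([0.56043254, 0.18239879, 0.10978024]), np.float64(0.0004160536685377356))
0 [231.93398582 246.15923476] [219.58381279 190.77019407]
0.1 [231.82580268 245.22653107] [219.2506051 190.6913642]
0.2 [231.84191002 244.41225666] [218.90946573 190.74647164]
0.4 [232.25126906 243.17534572] [218.21696256 191.26047338]
0.9 [235.39419596 242.67045228] [216.59204713 194.77393634]
ring [214.32053773 243.00861293] (215.0, 243.4)
```

The lever end triangulates to level, with a height of 0.110 m against 0.1145 m expected when fully down. The head is seated and the gripper is clear, so I'm handing in.

```bash
python3 -c "
from bench import robot
print(robot.close_job())"
```

```text
the job is handed in; nothing more can be done
None
```

I seated the head on the dark-steel stand, pressed its latch lever down and withdrew the gripper clear; I handed the job in at about 33 s, and no verdict was returned.

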